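# Lock the swing bar of the sloping stand with the ball-lock pin

### The job

Swing the retaining bar of the sloping stand shut, up the slope until its end is fully inside the fork. Then take the ball-lock pin from its holder by squeezing its two side buttons, slide it through the aligned holes of fork and bar until its flange sits on the fork, and let go so that its balls spring out and lock it. Leave the beaker, timer, hand lens and jar where they are.

Things in the scene. Friction and masses are not known exactly. Their poses are not given: they have to be found in the camera images.
- stand: Fixed aluminium stand on a 170 x 250 mm base plate; origin on the worktop under its middle, x up-slope (horizontal), y along its width, z up. It carries the sloping board, on which a blue slide case lies.
- slope: The stand's board, 150 x 250 mm, rising 30 degrees away from the robot. Origin in the middle of its upper face, 68 mm above the worktop; x up the slope, y along its width, z the board's normal. A fixed slide case (31 mm thick) and a 20 mm ledge at the low edge lie below the bar. The swing bar pivots at y = -90 mm; the steel fork stands at y = +85 mm.
- fork_hole (a point): Centre of the upper mouth of the fork's holes; axes as slope. Fork: two cheeks parallel to the board, 50 x 50 x 7 mm, at 34-41 and 55-62 mm above it, each with a 19 mm hole along z, joined by a wall on the up-slope side, open down-slope. From here along -z: cheek, bar, cheek, 28 mm in all, then 34 mm free. This point is at x = 0, y = 85, z = 62 mm of slope.
- pivot (a point): Point on the bar's hinge axis at the height of the bar's top face, at x = 0, y = -90 mm, z = 52 mm of slope. The hinge axis is the board's normal.
- stud (a point): Top centre of the upright round steel stud on the bar, 14 mm diameter, rising 24 mm above the bar's top face, 85 mm from the hinge axis: the place to push the bar. Its top is 76 mm above the board.
- bar (a joint): Angle of the flat dark steel bar (175 mm from hinge axis to its 21 mm hole, 22 mm wide, 36 at the end, 8 thick, lying 44-52 mm above the board). 0 = shut at its stop, hole in line with the fork's; it grows (to 0.9 rad) as the free end swings down-slope towards the robot. Friction holds it where it is left; pushing takes about 3 N at the stud.
- holder: Fixed aluminium bracket, foot 90 x 75 mm, top plate 62 x 62 x 10 mm with its upper face 70 mm above the worktop and an upright 19 mm hole. Origin on the worktop under the hole. The pin stands in it, flange on the plate, balls below the plate, so it cannot be lifted out unless its buttons are pressed.
- lock_pin: Loose ball-lock pin, 0.11-0.18 kg. Origin: centre of its flange's underside; z along the shank towards the handle. Steel shank 16 mm diameter to z = -44 mm, nose tapering to 9 mm at -56; flange 34 mm diameter, 5 thick; black handle block 30 (x) x 34 (y) x 34 (z) mm at z = 17 to 51, a grey button on each y face (43 mm over both). Balls at z = -36 on +y and -y, 25 mm over both when out.
- button_a (a joint): Travel of the pin's +y button: 0 = out (4.5 mm proud of the block), 0.0045 = flush. Buttons are 14 mm wide, 20 high, centred at z = 34 mm of the pin. Pinch both along the pin's y (about 5 N each): they go in flush, the fingers then hold the block, and the balls, geared to them, draw into the shank. Let go and all spring out.
- ball_a (a joint): Travel of the ball on the +y side: 0 = out (locks), 0.0045 = drawn in. It cannot be pushed in from outside, only by the buttons.
- ball_b (a joint): Travel of the ball on the -y side: 0 = out (locks), 0.0045 = drawn in.
- beaker: Clear beaker, 71 x 79 x 94 mm, bystander; origin under its middle.
- kitchen_timer: Small white timer lying flat, 66 x 62 x 20 mm, bystander; origin under its middle.
- lens: Hand lens with black handle lying flat, 63 x 154 x 15 mm, bystander; origin under its middle.
- small_jar: Clear jar with white lid, 64 mm diameter, 97 mm high, bystander; origin under its middle.

How it is judged:
On the way, in this order (a step that is already met when the one before it is completed fails the run):
1. the bar is swung shut into the fork (value of joint bar below 0.06 rad), for 0.2 s.
2. the pin enters the fork's holes with its buttons pressed (value of joint button_a above 0.003 m and distance between lock_pin and fork_hole below 0.03 m and angle between the z axis of lock_pin and the z axis of slope, either way round below 0.25 rad), for 0.1 s.
At the end, for the whole second after the job is handed in: The bar is shut (within 0.06 rad of its stop); the pin is through fork and bar, the centre of its flange's underside within 6 mm of the mouth of the fork's hole and its shank within 0.12 rad of the hole's axis; both balls are out (within 1.5 mm of full travel); the pin is at rest (value of joint bar below 0.06 rad and distance between lock_pin and fork_hole below 0.006 m and angle between the z axis of lock_pin and the z axis of slope, either way round below 0.12 rad and value of joint each of ball_a, ball_b below 0.0015 m and linear speed of lock_pin below 0.02 m/s); the robot touches nothing.
It fails at once if the beaker, timer, hand lens or jar is moved more than 30 mm (distance of any of beaker, kitchen_timer, lens, small_jar from where it was at the start of the episode above 0.03 m).
It also fails if it takes over 54 s, if anything falls off the work surface, if the arm or the gripper's body presses on something with over 40 N, if the wrist force passes 120 N, or if a joint passes its speed limit or range.

### The arm

A 6-joint arm with a two-finger parallel gripper is mounted at the origin on a cart in front of the work surface, level with it; the furniture and walls round the work are solid. World frame = base frame: x ahead of the robot, y to its left, z up, the work surface at z = 0. Lengths are in m, angles in rad, forces in N, time in s.
With the tool pointing down it reaches from about 0.3 to 0.775 m from the base axis. Payload 14.6 kg.
Tool frame: the origin (TCP) lies between the finger pads; the fingertips stand ctrl.tip_extent ahead of it and the grasp point (between the pads) lies 3 mm ahead of it (ctrl.tip_extent is the distance from the TCP to the fingertips, in m); z points along the fingers, y is the line along which they close (so a half turn about z gives the same grasp; the last joint's range is limited). The gripper opens to 94 mm and grips with 3 to 60 N. Pads are 16 mm wide; open, the fingers measure 119 mm over their backs; the gripper's body (75 mm by 177 mm) begins 78 mm behind the grasp point.
Start: joints at [1.175, 0.3, 1.521, -0, 1.321, -0.067], TCP at [0.178, 0.521, 0.227] pointing down, gripper open.
Joint ranges: [-3.03, 3.03], [-0.79, 2.21], [0.23, 2.52], [-1.04, 4.18], [0, 3.07], [-2.55, 2.55]. Speed limits (rad/s): [2.22, 2.22, 2.57, 3.14, 3.14, 3.14].

### API

Orientations are given as [roll, pitch, yaw] about the fixed x, y, z axes, in that order (R = Rz(yaw) Ry(pitch) Rx(roll)).
In Python, from station import ctrl, camrig gives the robot as it stands (ctrl), with the cameras (camrig).
- The arm moves only by the shell command python3 shift.py [OPENING] [FORCE], which reads ROWS from standard input. ROWS is a JSON list that holds a single list of rows (three levels of brackets), with 1 to 10 rows, each of 6 numbers: dx, dy, dz in m, then a rotation vector rx, ry, rz in rad; each row shifts and turns the commanded pose from where the row before left it, along the tool's axes as they then stand; what a row does not reach is not made up. A row lasts 1/10 s, in which the tool goes at most 0.05 m and 0.15 rad, less where a joint would pass 70% of its speed; a pose out of reach is approached as far as the arm can. OPENING is the finger opening in m, set as the command begins (- or left out keeps the last). The fingers move at their own pace and stop on an object; FORCE is the grip in N (left out, the last holds). Time passes only in rows, so rows that do not move let the fingers close. It prints the time, the measured TCP pose, the force, the opening and the grip force at its end. Input that does not fit is refused with a message, and nothing moves.
- ctrl.get_obs(): the state, without advancing time (a new reading comes with each control period).
- camrig.camera(name): name is "side" or "top" or "wrist"; returns a dict with "pixels" (400x640x3 uint8, blue, green, red), "fx", "fy", "cx", "cy" (pixels), "extrinsics" (4x4, takes a point from camera to world coordinates). Camera axes: x right, y up, looking along -z (the intrinsics and any distortion apply to the point x, -y, -z); pixel columns grow to the right and rows downward; lengths in m; the calibration is good to about 2 mm. A picture is of the moment at which its call begins. There is no depth.
- ctrl.hand_in(): hands the job in; it is judged then, once.
The state is a dict: "time_s": time; "qpos": joint angles; "joint_vel": joint speeds; "tau": joint torques, N m; "ee_pos": TCP position; "eef_rot": TCP orientation; "force": force on the tool from outside, world axes, zero at the start; "moment": the same for the moment, N m; "grip_width": finger opening in m; "grip_force": force on a finger pad.
Only numpy, scipy, OpenCV 4.12 (cv2) and the standard library are available. Lean on these libraries where they do the work, as an engineer would, in place of code of your own. Each camera call takes 0.05 s, during which the arm holds its last target. There are 200 camera calls.

## Working session

There is one attempt and no reset: what is moved stays moved. The work goes in short steps, Python scripts to look and compute and a shell command to move; the robot and the scene stay as the last step left them, time stands still between calls to the robot, and variables do not carry over. Pictures are saved under pics/ and viewed, at most 12 in all, crops included, and the job is handed in when it is done.

```bash
ls; mkdir -p pics; python3 - <<'E'
from station import ctrl, camrig
import cv2,numpy as np
print(ctrl.tip_extent); o=ctrl.get_obs(); print(o)
for n in ["side","top"]:
    c=camrig.camera(n); cv2.imwrite(f"pics/{n}0.png",c["pixels"]); print(n,{k:v for k,v in c.items() if k!="pixels"})
E
```

```text
pics
shift.py
station.py
0.022
{'time_s': 0.0, 'qpos': array([ 1.17538685e+00,  3.00473988e-01,  1.52158483e+00, -5.72494257e-06,
        1.32068210e+00, -6.66266176e-02]), 'joint_vel': array([ 8.85421456e-04, -3.75254341e-05, -1.83552155e-03, -1.39525051e-03,
       -3.35286772e-04, -2.62345497e-04]), 'tau': array([ 7.72248750e-04, -5.31806266e+01, -3.52737415e+01,  7.07995822e-02,
        2.43999698e-02, -4.64312109e-05]), 'ee_pos': array([0.17751751, 0.5203165 , 0.22688314]), 'eef_rot': array([-3.14044656e+00, -7.09158433e-05,  2.81281117e+00]), 'force': array([ 1.18833744, -0.62363612, -0.89601292]), 'moment': array([ 0.00453189, -0.02102163, -0.01165956]), 'grip_force': 0.0, 'grip_width': 0.0939912260695385}
side {'fx': 449.8830871633367, 'fy': 449.8830871633367, 'cx': 323.3499113428361, 'cy': 200.48937032740443, 'extrinsics': array([[ 0.83915901,  0.25466196, -0.4805824 ,  0.04880688],
       [-0.54385601,  0.38359188, -0.74637652, -0.87699475],
       [-0.0057262 ,  0.88769621,  0.46039402,  0.57998665],
       [ 0.        ,  0.        ,  0.        ,  1.        ]])}
top {'fx': 511.59317171530347, 'fy': 511.59317171530347, 'cx': 318.4154836754082, 'cy': 191.58146769083532, 'extrinsics': array([[ 1.14452483e-03,  9.96243643e-01, -8.65869137e-02,
         4.47665459e-01],
       [-9.99969511e-01,  1.80902433e-03,  7.59628712e-03,
        -7.42409971e-02],
       [ 7.72439059e-03,  8.65755797e-02,  9.96215340e-01,
         1.46926423e+00],
       [ 0.00000000e+00,  0.00000000e+00,  0.00000000e+00,
         1.00000000e+00]])}
```

View pics/top0.png

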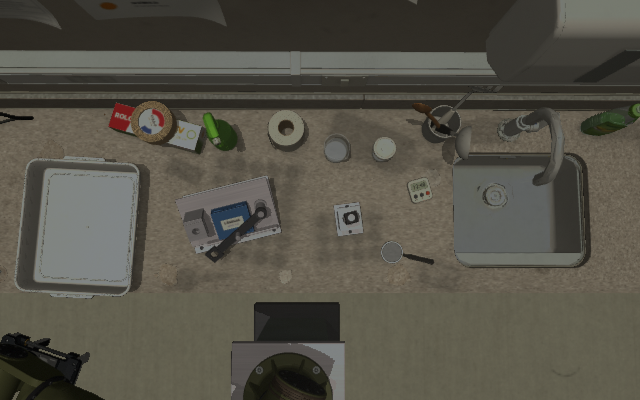

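View pics/side0.png

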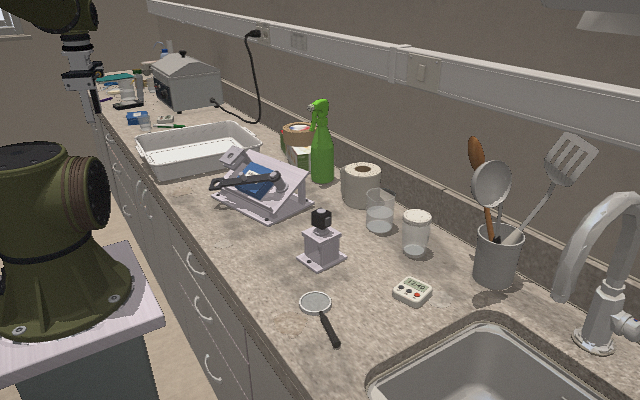

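The top view shows the stand at about (230,215), with the fork at (195,228), the hinge at (262,212) and the bar end at (212,253). The holder and pin are at (349,219), the lens at (392,252), the timer at (419,189), and the beaker and jar at (337,149) and (384,149). The side view agrees. I'll enlarge the relevant areas next.

```bash
python3 - <<'E'
import cv2,numpy as np
t=cv2.imread("pics/top0.png");s=cv2.imread("pics/side0.png")
a=cv2.resize(t[168:268,170:290],None,fx=5,fy=5,interpolation=cv2.INTER_CUBIC)
cv2.imwrite("pics/c1.png",cv2.convertScaleAbs(a,alpha=1.5))
b=cv2.resize(s[140:275,200:355],None,fx=4.4,fy=4.4,interpolation=cv2.INTER_CUBIC)
cv2.imwrite("pics/c2.png",b)
E
```

```text
(no output)
```

View pics/c1.png

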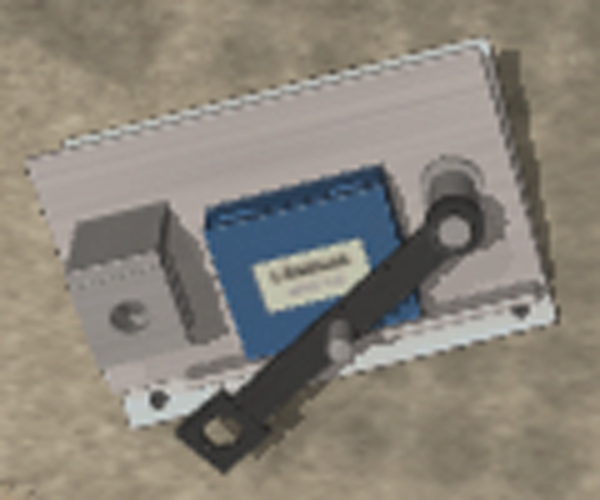

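View pics/c2.png

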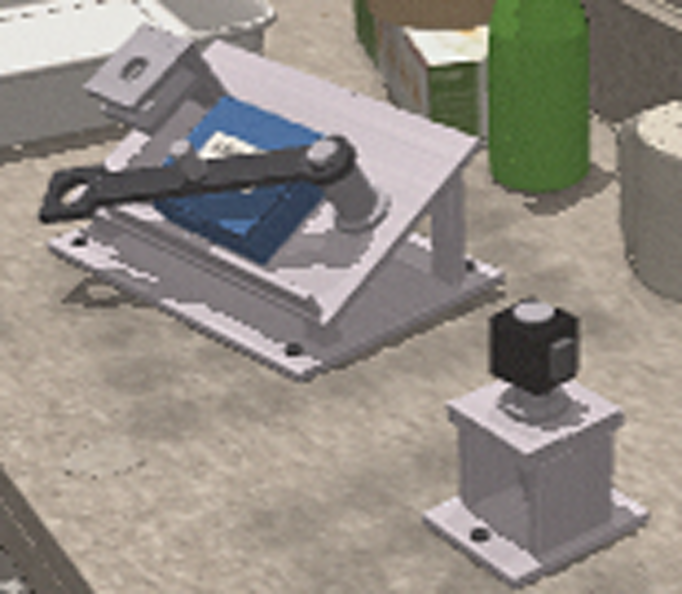

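The crops give these positions, in crop pixels:
- **Top crop (x5):** fork hole (130,317), hinge cap (455,230), stud (343,333), bar hole (222,430), upper board corners (28,158) and (487,42).
- **Side crop (x4.4):** fork hole (135,68), hinge cap (325,152), board corner (478,143), pin cap (535,312) with a button on its right face.

Next I'll fit the slope pose from these known points.

```bash
cat > h.py <<'E'
import numpy as np,cv2
from scipy.spatial.transform import Rotation as Ro
from scipy.optimize import least_squares
from station import ctrl, camrig
def proj(c,P):
    E=c["extrinsics"];p=(np.atleast_2d(P)-E[:3,3])@E[:3,:3]
    return np.c_[c["cx"]+c["fx"]*p[:,0]/-p[:,2], c["cy"]-c["fy"]*p[:,1]/-p[:,2]]
def ray(c,uv):
    E=c["extrinsics"];d=E[:3,:3]@np.array([(uv[0]-c["cx"])/c["fx"],-(uv[1]-c["cy"])/c["fy"],-1]);return E[:3,3],d
def onz(c,uv,z):
    o,d=ray(c,uv);return o+d*(z-o[2])/d[2]
def slopeR(psi): return Ro.from_euler('ZY',[psi,-np.pi/6]).as_matrix()
def toolrot(psi): # tool y=slope y, z=-normal, x=-slope x
    S=slopeR(psi);return np.c_[-S[:,0],S[:,1],-S[:,2]]
def go(p,R=None):  # rotation first, then translation in the final tool axes
    o=ctrl.get_obs();R0=Ro.from_euler('xyz',o["eef_rot"]).as_matrix();R=R0 if R is None else R
    print("rot",Ro.from_matrix(R0.T@R).as_rotvec().round(4),"move",(R.T@(np.array(p)-o["ee_pos"])).round(4),"at",o["ee_pos"].round(4),"t",round(o["time_s"],2))
E
python3 - <<'E'
from h import *
T=camrig.camera("top");S=camrig.camera("side")
P=np.array([[0,85,62],[0,-90,56],[75,125,0],[75,-125,0]])/1e3
t=np.array([[130,317],[455,230],[28,158],[487,42]])/5+[170,168]-.4
s=np.array([[135,68],[325,152],[478,143]])/4.4+[200,140]-.4
def f(q):
    W=np.array([q[0],q[1],.068])+P@slopeR(q[2]).T
    return np.r_[(proj(T,W)-t),(proj(S,W[[0,1,3]])-s)].ravel()
r=least_squares(f,[.5,.17,.25]);print(r.x,f(r.x).reshape(-1,2).round(1))
q=r.x;o=np.array([q[0],q[1],.068]);M=slopeR(q[2])
# bar hole: ray on plane z=52 of slope
for n,uv,h in (("barhole",[222,430],.05),("stud",[343,333],.076)):
    c,d=ray(T,np.array(uv)/5+[170,168]-.4);c=M.T@(c-o);d=M.T@d;p=c+d*(h-c[2])/d[2];print(n,p,np.arctan2(-p[0],p[1]+.09))
pin=onz(T,(349.5,217.5),.121);print(pin)
k=(T["pixels"][195:245,325:375]);cv2.imwrite("pics/c3.png",np.hstack([cv2.resize(cv2.convertScaleAbs(k,alpha=1.6),(400,400),interpolation=cv2.INTER_CUBIC),cv2.resize(S["pixels"][200:250,295:345],(400,400),interpolation=cv2.INTER_CUBIC)]))
E
```

```text
[0.51191551 0.16088829 0.24046125] [[ 0.5 -0.4]
 [ 0.5  0.2]
 [-0.2 -0. ]
 [-0.6  1.2]
 [ 0.1 -0. ]
 [-0.3 -0.2]
 [ 0.8 -1.3]]
barhole [-0.08647832  0.06324289  0.05      ] 0.5137723761727145
stud [-0.03253698 -0.01939262  0.076     ] 0.43181170022875415
[ 0.49644511 -0.16651252  0.121     ]
```

View pics/c3.png

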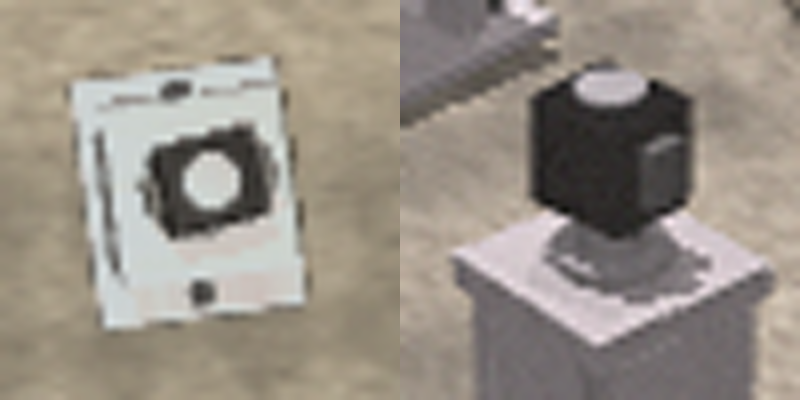

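The fit is within about 1 px: slope at (0.512, 0.161), yaw 0.24, bar at about 0.47 rad. The pin crop shows the buttons along roughly world y, turned about +0.17 rad, with the cap centre at top-view pixel (351,217). Next I'll rotate the tool and move to the push approach.

```bash
cat >> h.py <<'E'
O=np.array([.5119,.1609,.068]);PSI=.2405;SR=slopeR(PSI);TR=toolrot(PSI)
def sl(*p): return O+SR@np.array(p)
def ins(): # tcp in slope frame
    return (SR.T@(ctrl.get_obs()["ee_pos"]-O)).round(4)
E
python3 -c "
from h import *
go(sl(-.085,-.012,.15),TR)"
```

```text
rot [-0.1497 -0.5095 -0.5559] move [-0.0425 -0.4408  0.1073] at [0.1775 0.5204 0.2271] t 0.2
```

```bash
echo '[[[0, -0.03, 0, -0.025, -0.085, -0.0927], [0, -0.03, 0, -0.025, -0.085, -0.0927], [0, -0.03, 0, -0.025, -0.085, -0.0927], [0, -0.03, 0, -0.025, -0.085, -0.0927], [0, -0.03, 0, -0.025, -0.085, -0.0927], [0, -0.03, 0, -0.025, -0.085, -0.0927], [0, -0.04, 0, 0, 0, 0], [0, -0.04, 0, 0, 0, 0], [0, -0.04, 0, 0, 0, 0], [0, 0, 0, 0, 0, 0]]]' | python3 shift.py 0 20; python3 -c "
from h import *
go(sl(-.085,-.012,.15),TR)"
```

```text
time_s: 1.2
ee_pos: [0.1906, 0.2244, 0.2234]
eef_rot: [3.138, 0.527, -2.906]
force: [0.1, -0.1, 0.2]
grip_width: 0.0174
grip_force: 0.0
rot [ 0.0008  0.0036 -0.0042] move [-0.0944 -0.1502  0.1331] at [0.1906 0.2244 0.2234] t 1.2
```

```bash
echo '[[[-0.019, -0.03, 0.0265, 0, 0, 0], [-0.019, -0.03, 0.0265, 0, 0, 0], [-0.019, -0.03, 0.0265, 0, 0, 0], [-0.019, -0.03, 0.0265, 0, 0, 0], [-0.019, -0.03, 0.0265, 0.001, 0.0036, -0.004], [0, 0, 0, 0, 0, 0], [0, 0, 0, 0, 0, 0]]]' | python3 shift.py; python3 -c "
from h import *
go(sl(-.085,-.012,.082),TR);print(ins())
c=camrig.camera('wrist');cv2.imwrite('pics/w1.png',c['pixels']);print(c['extrinsics'],c['fx'],proj(c,[sl(0,.085,.062),sl(0,-.09,.056),sl(-.0385,-.0142,.076)]))"
```

```text
time_s: 1.9
ee_pos: [0.3433, 0.1355, 0.1635]
eef_rot: [-3.14, 0.511, -2.897]
force: [-0.6, 0.9, 0.3]
grip_width: 0.0006
grip_force: 0.0
rot [ 0.0008 -0.0123  0.004 ] move [-0.0143 -0.0275  0.0856] at [0.3433 0.1355 0.1635] t 1.9
[-0.0993  0.0155  0.1676]
[[-2.41967984e-01 -6.99431546e-01 -6.72493129e-01  2.06818388e-01]
 [ 9.70284107e-01 -1.74777277e-01 -1.67336948e-01  1.01328290e-01]
 [-4.95777671e-04 -6.92999579e-01  7.20937818e-01  2.64091775e-01]
 [ 0.00000000e+00  0.00000000e+00  0.00000000e+00  1.00000000e+00]] 313.58791004445123 [[394.98224614 311.08306412]
 [211.90242577 307.06225427]
 [287.57673507 280.89578387]]
```

View pics/w1.png

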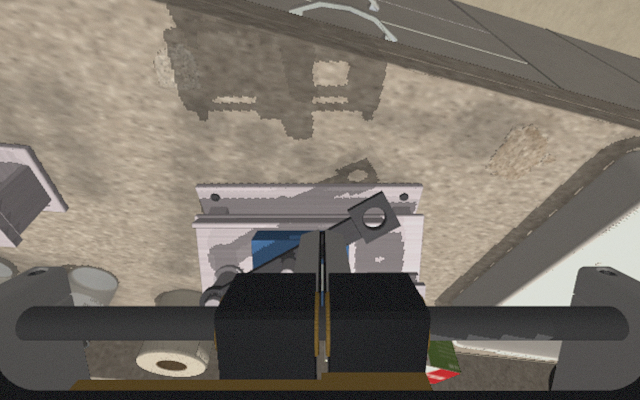

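The wrist view shows the bar hole at (374,216) and the hinge cap at about (212,297), which matches the model's predicted position. Now I'll descend next to the stud.

```bash
echo '[[[-0.007, -0.0137, 0.005, 0, -0.012, 0.004], [-0.007, -0.0137, 0.015, 0, 0, 0], [0, 0, 0.032, 0, 0, 0], [0, 0, 0.032, 0, 0, 0], [0, 0, 0, 0, 0, 0], [0, 0, 0, 0, 0, 0]]]' | python3 shift.py; python3 -c "
from h import *
go(sl(-.085,-.012,.082),TR);print(ins())"
```

```text
time_s: 2.55
ee_pos: [0.4015, 0.124, 0.099]
eef_rot: [3.141, 0.525, -2.895]
force: [-0.2, -0.4, 1.1]
grip_width: 0.0006
grip_force: 0.0
rot [0.0038 0.0011 0.0051] move [ 0.     -0.0024  0.0028] at [0.4015 0.124  0.099 ] t 2.55
[-0.085  -0.0096  0.0848]
```

```bash
echo '[[[-0.01, 0, 0.003, 0, 0, 0], [-0.01, 0, 0, 0, 0, 0], [-0.01, 0, 0, 0, 0, 0], [-0.01, 0, 0, 0, 0, 0], [-0.01, 0.001, 0, 0, 0, 0], [-0.01, 0.001, 0, 0, 0, 0], [0, 0, 0, 0, 0, 0], [0, 0, 0, 0, 0, 0]]]' | python3 shift.py; python3 -c "
from h import *
print(ins(),SR.T@ctrl.get_obs()['force'])"
```

```text
time_s: 3.35
ee_pos: [0.4541, 0.1376, 0.1269]
eef_rot: [3.141, 0.527, -2.898]
force: [-0.4, -0.3, 0.5]
grip_width: 0.0007
grip_force: 0.0
[-0.024  -0.0088  0.0818] [-0.18337157 -0.19395283  0.6346912 ]
```

```bash
echo '[[[-0.004, 0, 0, 0, 0, 0], [-0.004, 0, 0, 0, 0, 0], [0, 0, 0, 0, 0, 0]]]' | python3 shift.py | grep -E "pos|force"; echo '[[[-0.003, 0, 0, 0, 0, 0], [0, 0, 0, 0, 0, 0]]]' | python3 shift.py| grep -E "pos|force"; python3 -c "
from h import *
print(ins(),SR.T@ctrl.get_obs()['force'])
T=camrig.camera('top');cv2.imwrite('pics/c4.png',cv2.resize(cv2.convertScaleAbs(T['pixels'][168:268,170:290],alpha=1.5),None,fx=5,fy=5,interpolation=cv2.INTER_CUBIC))"
```

```text
ee_pos: [0.4602, 0.1392, 0.1299]
force: [-5.5, 0.5, 0.8]
grip_force: 2.3
ee_pos: [0.4607, 0.1393, 0.1297]
force: [-18.7, -3.9, 1.8]
grip_force: 7.9
[-0.0167 -0.0087  0.0809] [-15.6746802    0.66092488  11.07305472]
```

View pics/c4.png

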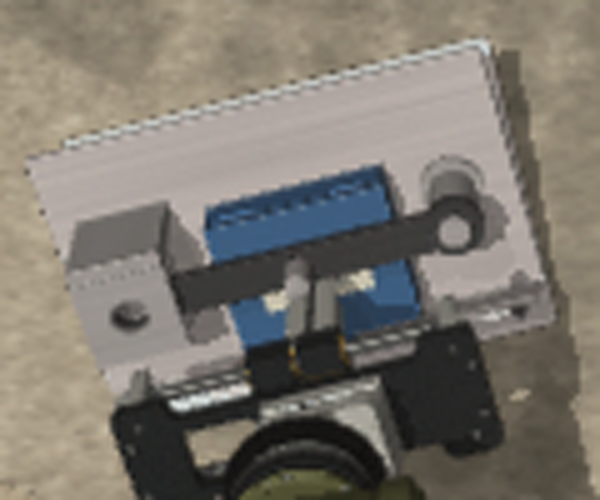

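The bar lies across into the fork, and the force rose sharply at the stop, so it is shut. Next I'll retract and head for the pin.

```bash
echo '[[[0.01, 0, -0.005, 0, 0, 0], [0.005, 0, -0.04, 0, 0, 0], [0, 0, -0.045, 0, 0, 0], [0, 0, -0.045, 0, 0, 0], [0, 0, 0, 0, 0, 0], [0, 0, 0, 0, 0, 0]]]' | python3 shift.py 0.094; python3 -c "
from h import *
R=Ro.from_euler('ZX',[np.pi+.17,np.pi]).as_matrix();print(R.round(2))
go([.42,-.168,.24],R)"
```

```text
time_s: 4.5
ee_pos: [0.3849, 0.1203, 0.2419]
eef_rot: [3.141, 0.529, -2.898]
force: [-0.8, 0.8, -0.8]
grip_width: 0.0453
grip_force: 0.0
[[-0.99 -0.17 -0.  ]
 [-0.17  0.99  0.  ]
 [ 0.    0.   -1.  ]]
rot [0.0197 0.5292 0.0722] move [ 0.0142 -0.29    0.0019] at [0.3849 0.1203 0.2419] t 4.5
```

```bash
echo '[[[0, -0.035, 0, 0.005, 0.132, 0.018], [0, -0.035, 0, 0.005, 0.132, 0.018], [0, -0.035, 0, 0.005, 0.132, 0.018], [0, -0.035, 0, 0.005, 0.132, 0.018], [0.005, -0.035, 0, 0, 0, 0], [0.009, -0.035, 0, 0, 0, 0], [0, -0.035, 0, 0, 0, 0], [0, -0.035, 0, 0, 0, 0], [0, 0, 0, 0, 0, 0], [0, 0, 0, 0, 0, 0]]]' | python3 shift.py; python3 -c "
from h import *
R=Ro.from_euler('ZX',[np.pi+.17,np.pi]).as_matrix()
go([.42,-.168,.24],R)
c=camrig.camera('wrist');cv2.imwrite('pics/w2.png',c['pixels']);print(proj(c,[[.4965,-.168,.121],[.4965,-.168,.07]]))"
```

```text
time_s: 5.5
ee_pos: [0.4245, -0.157, 0.2386]
eef_rot: [3.14, -0.005, -2.973]
force: [0.0, -0.6, 0.4]
grip_width: 0.0943
grip_force: 0.0
rot [ 0.0015 -0.005  -0.0011] move [ 0.0063 -0.0101 -0.0014] at [ 0.4245 -0.157   0.2386] t 5.5
[[297.80878583 274.43185744]
 [301.09437096 252.94536185]]
```

View pics/w2.png

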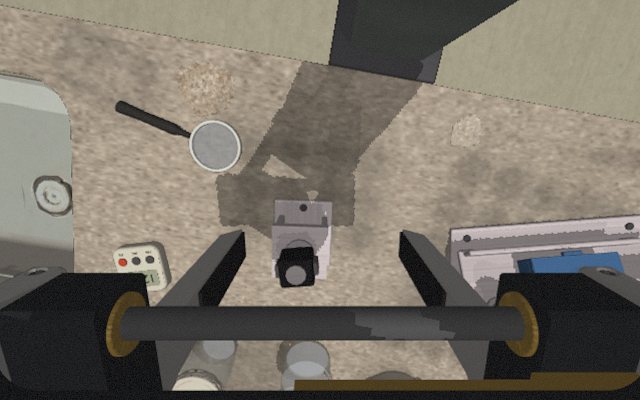

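The wrist view shows the pin cap at about (296,272), with the black block spanning (277–316, 247–288). The holder foot's near edge runs (273,200)–(331,202). I'll measure these accurately.

```bash
python3 - <<'E'
from h import *
c=camrig.camera("wrist");g=cv2.cvtColor(c["pixels"],cv2.COLOR_BGR2GRAY)
x0,y0=262,235;k=g[y0:298,x0:330]
m=(k<45).astype(np.uint8);n,l,st,ce=cv2.connectedComponentsWithStats(m);i=1+st[1:,4].argmax();print(st[i],ce[i]+[x0,y0])
C,_=cv2.findContours((l==i).astype(np.uint8),cv2.RETR_EXTERNAL,cv2.CHAIN_APPROX_NONE);h=max(C,key=len)
print(cv2.approxPolyDP(cv2.convexHull(h),2.5,True).reshape(-1,2)+[x0,y0])
# cap: bright blob within the block
cm=(g[258:288,280:312]>75).astype(np.uint8);n,l2,s2,c2=cv2.connectedComponentsWithStats(cm);print(s2[1:],c2[1:]+[280,258])
j=1+s2[1:,4].argmax();uv=c2[j]+[280,258];print(onz(c,uv,.122),onz(c,uv,.125))
for col in range(276,320,6): # far/near edges of the block
    print(col,[int(r) for r in g[240:296:2,col]])
E
```

```text
[ 14  12  41  40 976] [296.1045082  263.51536885]
[[311 247]
 [316 256]
 [313 282]
 [282 286]
 [276 263]
 [282 249]]
[[  5   7  21  20 307]
 [  0  27  32   3  58]] [[294.69055375 274.4495114 ]
 [298.25862069 286.44827586]]
[ 0.49685718 -0.17027287  0.122     ] [ 0.4952835  -0.17026014  0.125     ]
276 [136, 123, 122, 118, 119, 121, 125, 131, 134, 99, 69, 52, 47, 69, 78, 74, 71, 68, 78, 164, 161, 156, 183, 171, 159, 157, 150, 177]
282 [119, 122, 119, 120, 75, 12, 23, 27, 28, 13, 29, 24, 24, 18, 32, 30, 30, 30, 22, 26, 31, 26, 26, 29, 162, 143, 169, 164]
288 [119, 116, 94, 107, 12, 26, 14, 31, 18, 25, 24, 35, 33, 32, 105, 124, 120, 121, 118, 121, 117, 52, 29, 57, 159, 178, 162, 156]
294 [85, 109, 112, 97, 14, 22, 20, 22, 21, 8, 22, 27, 40, 120, 121, 121, 120, 119, 117, 120, 118, 114, 78, 86, 161, 173, 165, 158]
300 [92, 109, 111, 85, 23, 19, 15, 9, 10, 26, 20, 27, 25, 62, 119, 119, 123, 116, 121, 120, 119, 105, 9, 120, 157, 154, 158, 171]
306 [108, 86, 109, 73, 12, 33, 23, 18, 18, 20, 25, 30, 36, 25, 35, 29, 18, 27, 18, 29, 34, 33, 18, 128, 147, 179, 164, 158]
312 [120, 125, 119, 108, 35, 29, 17, 14, 10, 36, 33, 46, 38, 38, 26, 15, 17, 12, 20, 27, 8, 28, 53, 160, 158, 172, 180, 180]
318 [135, 138, 133, 138, 134, 185, 194, 198, 193, 182, 180, 176, 177, 178, 176, 173, 169, 196, 192, 178, 152, 158, 157, 174, 148, 174, 175, 146]
```

```bash
python3 - <<'E'
from h import *
c=camrig.camera("wrist");T=camrig.camera("top");S=camrig.camera("side")
a=onz(c,(282,287.2),.121);b=onz(c,(312,283.7),.121);d=b-a;print("yaw",np.arctan2(-d[0],d[1]))
def cap(img,x0,y0,x1,y1,th):
    k=cv2.cvtColor(img[y0:y1,x0:x1],cv2.COLOR_BGR2GRAY)
    m=((k>th)*1).astype(np.uint8);n,l,s,ce=cv2.connectedComponentsWithStats(m)
    for i in range(1,n):
        if s[i,0]>0 and s[i,1]>0 and s[i,0]+s[i,2]<x1-x0 and s[i,1]+s[i,3]<y1-y0 and s[i,4]>12: print(s[i],ce[i]+[x0,y0]); return ce[i]+[x0,y0]
us=cap(S["pixels"],311,206,333,222,90)
ut=cap(T["pixels"],344,211,359,225,80)
V=[(c,[294.7,274.4])]+[(k,u) for k,u in((S,us),(T,ut)) if u is not None]
f=lambda p:np.concatenate([(proj(k,p)[0]-u) for k,u in V])
r=least_squares(f,[.497,-.168,.122]);print(r.x,r.fun.round(1))
go([r.x[0],r.x[1],.18],Ro.from_euler('ZX',[np.pi+.26,np.pi]).as_matrix())
E
```

```text
yaw 0.29826695275013443
[ 4  3  7  7 35] [351.05714286 217.11428571]
[ 0.49736044 -0.17000696  0.12171247] [-0.1 -0.  -0.2  0. ]
rot [-0.0001 -0.0026 -0.0884] move [-0.0666 -0.0322  0.0603] at [ 0.4247 -0.156   0.2403] t 5.75
```

```bash
echo '[[[-0.02, -0.016, 0.02, 0, -0.0026, -0.055], [-0.022, -0.016, 0.02, 0, 0, -0.053], [-0.025, 0, 0.02, 0, 0, 0], [0, 0, 0, 0, 0, 0], [0, 0, 0, 0, 0, 0]]]' | python3 shift.py; python3 -c "
from h import *
go([.4973,-.17,.107],Ro.from_euler('ZX',[np.pi+.28,np.pi]).as_matrix())"
```

```text
time_s: 6.25
ee_pos: [0.496, -0.1723, 0.1802]
eef_rot: [3.141, -0.001, -2.862]
force: [0.8, 0.2, 1.0]
grip_width: 0.0935
grip_force: 0.0
rot [ 0.0002 -0.0006 -0.0005] move [-0.0019  0.0019  0.0732] at [ 0.496  -0.1723  0.1802] t 6.25
```

```bash
echo '[[[-0.0019, 0.0019, 0.025, 0, 0, 0], [0, 0, 0.025, 0, 0, 0], [0, 0, 0.023, 0, 0, 0], [0, 0, 0, 0, 0, 0], [0, 0, 0, 0, 0, 0]]]' | python3 shift.py 0.07; echo '[[[0, 0, 0, 0, 0, 0], [0, 0, 0, 0, 0, 0], [0, 0, 0, 0, 0, 0], [0, 0, 0, 0, 0, 0], [0, 0, 0, 0, 0, 0], [0, 0, 0, 0, 0, 0], [0, 0, 0, 0, 0, 0], [0, 0, 0, 0, 0, 0]]]' | python3 shift.py 0.02 30; python3 -c "
from h import *
go([.4973,-.17,.107])"
```

```text
time_s: 6.75
ee_pos: [0.4975, -0.1708, 0.109]
eef_rot: [-3.14, 0.001, -2.863]
force: [-0.4, 0.5, 0.6]
grip_width: 0.0698
grip_force: 0.0
time_s: 7.55
ee_pos: [0.4975, -0.1707, 0.1078]
eef_rot: [-3.141, 0.0, -2.863]
force: [-1.6, 1.1, 6.7]
grip_width: 0.034
grip_force: 29.9
rot [0. 0. 0.] move [0.     0.0007 0.0008] at [ 0.4975 -0.1707  0.1078] t 7.55
```

The gripper width is 34 mm, so the buttons are flush. Lifting now.

```bash
echo '[[[0, 0, -0.01, 0, 0, 0], [0, 0, -0.01, 0, 0, 0], [0, 0, 0, 0, 0, 0]]]' | python3 shift.py | grep -E "pos|force|wid";echo '[[[0, 0, -0.03, 0, 0, 0], [0, 0, -0.03, 0, 0, 0], [0, 0, -0.03, 0, 0, 0], [0, 0, -0.03, 0, 0, 0], [0, 0, 0, 0, 0, 0], [0, 0, 0, 0, 0, 0]]]' | python3 shift.py; python3 -c "
from h import *
go(sl(0,.085,.062+.0375+.10),TR)
c=camrig.camera('wrist');cv2.imwrite('pics/w3.png',c['pixels'])"
```

```text
ee_pos: [0.498, -0.1709, 0.1291]
force: [-1.0, 0.1, -0.7]
grip_width: 0.0339
grip_force: 29.9
time_s: 8.45
ee_pos: [0.4972, -0.1706, 0.2472]
eef_rot: [-3.141, 0.0, -2.863]
force: [0.1, -0.8, -2.1]
grip_width: 0.034
grip_force: 29.9
rot [ 0.0094 -0.5232  0.0371] move [0.0089 0.4034 0.0023] at [ 0.4972 -0.1706  0.2472] t 8.45
```

View pics/w3.png

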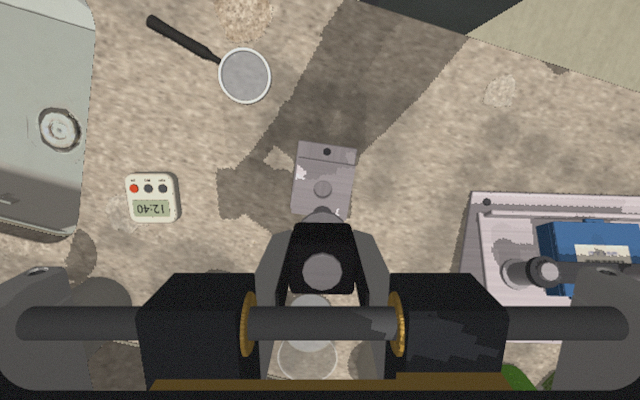

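The pin is held out of the holder, with its cap at (322,271) between the fingers. Moving it above the fork.

```bash
echo '[[[0, 0.03, 0, 0.002, -0.131, 0.009], [0, 0.03, 0, 0.002, -0.131, 0.009], [0, 0.03, 0, 0.002, -0.131, 0.009], [0, 0.03, 0, 0.003, -0.131, 0.009], [0.009, 0.04, 0.002, 0, 0, 0], [0, 0.04, 0, 0, 0, 0], [0, 0.04, 0, 0, 0, 0], [0, 0.04, 0, 0, 0, 0], [0, 0.04, 0, 0, 0, 0], [0, 0, 0, 0, 0, 0]]]' | python3 shift.py;python3 -c "
from h import *
go(sl(0,.085,.062+.0375+.10),TR)"
```

```text
time_s: 9.5
ee_pos: [0.4096, 0.1417, 0.2398]
eef_rot: [3.14, 0.522, -2.895]
force: [0.1, -1.1, -2.5]
grip_width: 0.0338
grip_force: 29.9
rot [ 0.0043 -0.0014  0.0049] move [-0.0041  0.0793  0.0013] at [0.4096 0.1417 0.2398] t 9.5
```

```bash
echo '[[[-0.002, 0.03, 0, 0.004, -0.001, 0.005], [-0.002, 0.03, 0.001, 0, 0, 0], [0, 0.019, 0, 0, 0, 0], [0, 0, 0, 0, 0, 0], [0, 0, 0, 0, 0, 0]]]' | python3 shift.py>/dev/null;python3 - <<'E'
from h import *
go(sl(0,.085,.062+.0375+.10),TR)
T=camrig.camera("top");S=camrig.camera("side")
f=proj(T,sl(0,.085,.062))[0];print("pred",f,proj(S,sl(0,.085,.062))[0])
for n,w in(("top0",(188,224,205,240)),("side0",(222,146,241,164))):
    g=cv2.imread(f"pics/{n}.png",0);print(n);print(g[w[1]:w[3],w[0]:w[2]])
E
```

```text
rot [-0.0034 -0.0006 -0.0033] move [ 0.0007  0.0049 -0.    ] at [0.3965 0.2151 0.2411] t 10.0
pred [196.09885174 230.59100234] [230.34577256 155.05306854]
top0
[[ 89  93  83  94  94  95  94  94  94  92  93  95  95  95  93  66  49]
 [ 94  95  94  94  94  93  93  94  95  95  95  96  96  96  95  91  49]
 [ 93  93  94  94  94  95  95  95  96  96  96  95  96  95  94  92  63]
 [ 95  95  95  95  95  96  96  95  95  95  94  94  94  93  93  93  77]
 [ 95  95  95  95  95  92  76  71  75  74  87  94  94  94  94  94  89]
 [ 94  93  94  93  84  59  47  53  62  66  70  87  93  93  94  94  92]
 [ 94  94  94  92  68  57  52  50  64  62  76  86  94  95  94  94  92]
 [ 95  95  95  91  53  57  56  60  88  93  90  90  90  92  94  93  93]
 [ 94  93  94  91  58  51  56  57  66  92  90  79  92  93  93  93  93]
 [ 95  94  94  93  82  61  53  57  63  66  69  86  93  94  93  93  91]
 [ 93  93  93  93  91  88  79  68  72  82  93  92  91  91  91  91  92]
 [ 92  92  92  93  93  94  91  91  91  90  92  91  92  92  93  93  93]
 [ 93  93  93  92  91  91  91  91  91  91  92  93  93  94  94  94  93]
 [ 91  91  91  91
[... 961 characters left out ...]
  87 113 153 116 168 179 176 180 175 107  92
   97]
 [162 174 178 174 174 140  90 113 149 109 149 182 180 180 174 106  88  92
  106]
 [173 171 170 175 171 130 105 147 111 146 182 176 183 178 130  86  90 111
  116]
 [173 174 173 169 173 178 158 149 184 179 178 176 179 127  89  95 111 115
  111]
 [175 176 176 175 173 176 172 172 175 178 178 175 127  85  88 105 113 113
  111]
 [183 177 178 177 176 175 179 172 176 174 174 126  85  93 108 115 111 116
  112]
 [110 163 181 180 179 178 179 178 177 172 122  85  87 106 119 112 112 113
  112]
 [ 97  88 114 164 184 181 179 176 180 129  87  93 106 116 107 114 114 111
   95]
 [125 133  96  85 105 139 189 182 153  84  95 147 169 113 112 113 112  94
   94]]
```

```bash
python3 - <<'E'
from h import *
T=camrig.camera("top");S=camrig.camera("side")
for off in (0,.5):
    f=lambda p:np.r_[proj(T,p)[0]-[195.4+off,231+off],proj(S,p)[0]-[230.1+off,155.3+off]]
    r=least_squares(f,sl(0,.085,.062));print(r.x,r.fun.round(1),(SR.T@(r.x-O)).round(4))
# pin tip in side view?
cv2.imwrite("pics/s4.png",np.hstack([cv2.resize(S["pixels"][95:185,195:285],(400,400),interpolation=cv2.INTER_CUBIC),cv2.resize(cv2.convertScaleAbs(T["pixels"][190:260,165:235],alpha=1.5),(400,400),interpolation=cv2.INTER_CUBIC)]))
E
```

```text
[0.46092815 0.23799142 0.12045289] [ 0.1 -0.2 -0.2  0. ] [-0.0007  0.087   0.061 ]
[0.46053837 0.236515   0.11952247] [ 0.2 -0.5 -0.6  0. ] [-0.0018  0.0857  0.0606]
```

```bash
echo '[[[0.0007, 0.0045, 0.02, -0.003, 0, -0.003], [0, 0, 0.02, 0, 0, 0], [0, 0, 0, 0, 0, 0], [0, 0, 0, 0, 0, 0]]]' | python3 shift.py;python3 -c "
from h import *
go(sl(0,.085,.062+.0375+.06),TR)
T=camrig.camera('top');S=camrig.camera('side')
cv2.imwrite('pics/s5.png',np.hstack([cv2.resize(S['pixels'][95:185,195:285],(400,400),interpolation=cv2.INTER_CUBIC),cv2.resize(cv2.convertScaleAbs(T['pixels'][190:260,165:235],alpha=1.5),(400,400),interpolation=cv2.INTER_CUBIC)]))"
```

```text
time_s: 10.6
ee_pos: [0.4147, 0.2239, 0.2075]
eef_rot: [3.141, 0.524, -2.903]
force: [-0.8, -0.7, -1.4]
grip_width: 0.034
grip_force: 29.9
rot [-0.0008  0.0009 -0.002 ] move [0.001  0.0006 0.001 ] at [0.4147 0.2239 0.2075] t 10.6
```

View pics/s5.png

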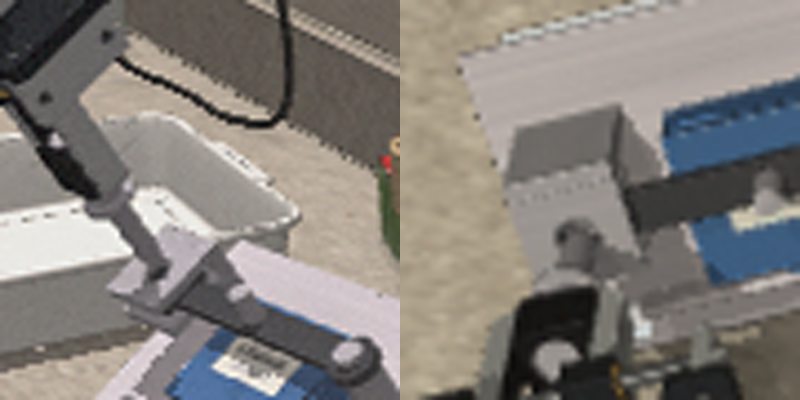

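The nose sits over the hole: side crop nose at (160,270) against the hole centre (156,268), top crop nose at (573,232). Now I'll insert it in small steps, watching the forces.

```bash
echo '[[[0.001, 0.0012, 0.006, 0, 0, 0], [0, 0, 0.006, 0, 0, 0], [0, 0, 0.006, 0, 0, 0], [0, 0, 0, 0, 0, 0]]]' | python3 shift.py | grep -E "pos|force"; python3 -c "
from h import *
print(ins(),(SR.T@ctrl.get_obs()['force']).round(1))"; echo '[[[0, 0, 0.005, 0, 0, 0], [0, 0, 0.005, 0, 0, 0], [0, 0, 0, 0, 0, 0]]]' | python3 shift.py | grep -E "pos|force"; python3 -c "
from h import *
print(ins(),(SR.T@ctrl.get_obs()['force']).round(1))"
```

```text
ee_pos: [0.4223, 0.2275, 0.1903]
force: [0.6, -0.8, -2.1]
grip_force: 29.9
[-0.0005  0.086   0.1415] [-0.7 -0.9 -2. ]
ee_pos: [0.4271, 0.2287, 0.1818]
force: [0.9, 1.3, -2.3]
grip_force: 29.9
[-0.0004  0.0861  0.1316] [-0.1  1.  -2.6]
```

```bash
echo '[[[0, 0, 0.006, 0, 0, 0], [0, 0, 0.006, 0, 0, 0], [0, 0, 0.006, 0, 0, 0], [0, 0, 0, 0, 0, 0]]]' | python3 shift.py | grep -E "pos|force"; python3 -c "
from h import *
print(ins(),(SR.T@ctrl.get_obs()['force']).round(1))"; echo '[[[0, 0, 0.005, 0, 0, 0], [0, 0, 0.005, 0, 0, 0], [0, 0, 0.0, 0, 0, 0]]]' | python3 shift.py | grep -E "pos|force"; python3 -c "
from h import *
print(ins(),(SR.T@ctrl.get_obs()['force']).round(1))"
```

```text
ee_pos: [0.4359, 0.2308, 0.166]
force: [-0.2, 1.4, -3.0]
grip_force: 29.9
[-0.0005  0.086   0.1134] [-1.4  1.4 -2.6]
ee_pos: [0.441, 0.232, 0.1578]
force: [0.1, -0.5, -1.4]
grip_force: 29.9
[-1.000e-04  8.590e-02  1.037e-01] [-0.7 -0.5 -1.1]
```

```bash
for i in 1 2; do echo '[[[0, 0, 0.003, 0, 0, 0], [0, 0, 0, 0, 0, 0]]]' | python3 shift.py | grep -E "^force"; python3 -c "
from h import *
print(ins(),(SR.T@ctrl.get_obs()['force']).round(1))";done
```

```text
force: [-0.4, 0.6, -2.4]
[0.    0.086 0.101] [-1.4  0.7 -1.9]
force: [-10.4, -5.9, 12.8]
[0.0011 0.0861 0.0992] [-3.5 -3.3 16.8]
```

Contact at the expected seating height. Releasing.

```bash
echo '[[[0, 0, 0, 0, 0, 0], [0, 0, 0, 0, 0, 0], [0, 0, 0, 0, 0, 0], [0, 0, 0, 0, 0, 0], [0, 0, 0, 0, 0, 0]]]' | python3 shift.py 0.07; echo '[[[0, 0, -0.02, 0, 0, 0], [0, 0, -0.03, 0, 0, 0], [0, 0, -0.04, 0, 0, 0], [0, 0, -0.04, 0, 0, 0], [0, 0, 0, 0, 0, 0], [0, 0, 0, 0, 0, 0], [0, 0, 0, 0, 0, 0]]]' | python3 shift.py; python3 -c "
from h import *
T=camrig.camera('top');S=camrig.camera('side')
print(proj(S,[sl(0,.085,.062),sl(0,.085,.113)]),proj(T,[sl(0,.085,.062),sl(0,.085,.113)]))
cv2.imwrite('pics/s6.png',np.hstack([cv2.resize(S['pixels'][105:185,195:275],(400,400),interpolation=cv2.INTER_CUBIC),cv2.resize(cv2.convertScaleAbs(T['pixels'][190:260,165:235],alpha=1.5),(400,400),interpolation=cv2.INTER_CUBIC)]))"
```

```text
time_s: 13.0
ee_pos: [0.4438, 0.2328, 0.1531]
eef_rot: [3.141, 0.525, -2.903]
force: [0.3, 0.4, 0.1]
grip_width: 0.0684
grip_force: 0.0
time_s: 13.7
ee_pos: [0.3805, 0.2172, 0.2644]
eef_rot: [3.142, 0.523, -2.903]
force: [-0.3, -0.7, -0.3]
grip_width: 0.0698
grip_force: 0.0
[[230.34577256 155.05306854]
 [220.8744993  142.23568545]] [[196.09885174 230.59100234]
 [194.2680028  240.21891191]]
```

View pics/s6.png

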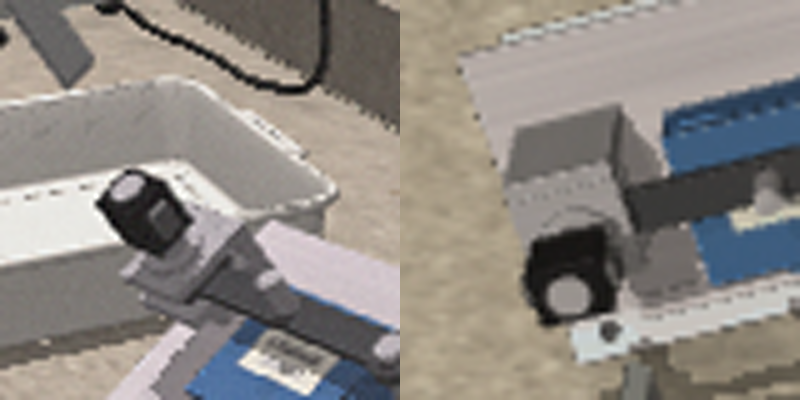

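The pin is seated. Its cap is at side pixel (220.4,142.6) against (220.9,142.2) predicted for full seating, the button is out, the bar is in the fork and the gripper is clear.

```bash
python3 -c "
from station import ctrl, camrig
print(ctrl.hand_in())"
```

```text
the job is handed in; nothing more can be done
None
```

I handed the job in at about 14 s: the bar is shut in the fork and the pin is through with its flange seated and buttons released, both matching the final camera images. The balls are under the fork where no camera view showed them, the bystander objects weren't re-measured, and the hand-in returned no verdict.

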